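Load and cock the blood-smear maker

TASK

Get the smear maker ready for the next drop of blood: lift the wide spreader up off the rack and hang it on the bar of the carriage, fully down, its blade over the glass slide. Then pull the carriage back by its black knob, against its return spring, until its index finger is level with the upright pointer of the start rider, and finish still gripping the knob and holding the carriage there. Leave the narrow spreader hanging on the rack, the start rider where it is set, and the other things in place.

Things in the scene. Friction and masses are not known exactly. Their poses are not given: they have to be found in the camera images.
- wide_spreader: Wide spreader (about 90 g): dark grey hanger block 24 (x) x 30 (y) x 8 mm, grip tab on top, steel blade 24 mm wide sloping down at 45 degrees to +x. Origin: middle of the slot roof under the block = top centre of the bar it hangs on; z up. Slot along y, 12 mm wide, straight walls 12 mm deep, then flared lips down to 20 mm below the origin. Hangs stably when released.
- tab_grip (a point): On the wide spreader, 30 mm above its origin, axes as the spreader, where to pinch its upright tab. Tab: 10 mm thick (x), 26 mm wide (y), from the block's top, 8 mm above the origin, to 42 mm above it.
- blade_edge (a point): Middle of the lower edge of the wide spreader's blade, 36 mm to +x and 34 mm below the spreader's origin.
- narrow_spreader: The narrow spreader for cover glasses: same form and same origin, but block 18 mm wide, tab 14 mm wide, blade 12 mm wide. It hangs on the same rack, at the other place; to be left there.
- rack: Rack, fixed: dark base plate, two posts and a flat steel bar along y, 8 mm thick, its top 85 mm above the table. The spreaders hang on it 34 mm either side of its middle, which is where varies; a separator in the middle stands 3 mm above the bar. Origin: on the table below the bar's middle; x is the way the blades point (away from the robot, within 0.35 rad).
- smear_maker: Smear maker, fixed: grey base 215 x 128 mm, two guide rods along x, glass slide between them, spring cylinder on the right (-y), scale rail on the left (+y). Origin: on the table below the hanger bar at rest; the base reaches 125 mm to -x and 90 mm to +x of it. x points away from the robot (within 0.25 rad); the carriage is pulled along -x.
- carriage: Aluminium carriage on the rods, with hanger bar, index finger and an arm to -x that bears the knob. Origin and axes coincide with the smear maker's at rest; pulled, it moves along the smear maker's -x, up to 90 mm. Its spring pulls it back with about 2.4 N at rest and 60 N/m more (5 to 7 N at the mark), slowed by a damper of 12 N s/m.
- hanger_bar (a point): Top centre of the carriage's hanger bar, 60 mm above the table, axes as the smear maker's; moves with the carriage. Bar 8 mm thick (x), 36 mm long (y) between two uprights 8 mm higher than it; the wide spreader fits between them with 3 mm to spare each side, blade towards +x over the glass slide.
- knob_grip (a point): Where to grip the carriage's pull knob from above: on its axis, 85 mm above the table, 78 mm to -x of the hanger bar; axes as the smear maker's. The knob is upright, round, black, 20 mm in diameter; it stands on the arm (16 mm wide) at 61 mm and ends 104 mm above the table; its foot flange is 25 mm wide and 3 mm high.
- index_tip (a point): Tip of the carriage's thin black index finger, 3 mm wide, on its left (+y) side; axes as the smear maker's. At rest it has the same x as the smear maker's origin.
- start_mark (a point): Upright pointer, 3 mm wide, of the dark start rider that is clamped on the scale rail; 45 to 78 mm to -x of the index finger at rest. Axes as the smear maker's. The carriage is at the mark when index_tip and start_mark have the same x in the smear maker's frame.
- dropper_bottle: Small dropper bottle with yellow cap, 25 mm in diameter, 64 mm tall, bystander; origin at its underside.
- petri_dish: Petri dish, 69 mm in diameter, 16 mm tall, bystander; origin at its underside.
- marker: Black marker pen, 127 mm long, lying along its y, bystander; origin at its underside.

How it is judged:
By the outcome, as a careful person would: the job done as asked, in the order asked, and still so for the second after the job is handed in, while the arm keeps its last pose, push and grip.
It also fails if it takes over 51 s, if anything falls off the work surface, if the arm or the gripper's body presses on something with over 40 N, if the wrist force passes 120 N, or if a joint passes its speed limit or range.

ROBOT

A 7-joint arm with a two-finger parallel gripper is mounted at the origin on a cart in front of the work surface, level with it; the furniture and walls round the work are solid. World frame = base frame: x ahead of the robot, y to its left, z up, the work surface at z = 0. Lengths are in m, angles in rad, forces in N, time in s.
With the tool pointing down it reaches from about 0.4 to 0.875 m from the base axis. Payload 19.3 kg.
Tool frame: the origin (TCP) lies on the mounting face of the last link; the fingertips stand 173 mm ahead of it and the grasp point (between the pads) lies 155 mm ahead of it; z points along the fingers, y is the line along which they close (so a half turn about z gives the same grasp; the last joint's range is limited). The gripper opens to 85 mm and grips with 20 to 120 N. Pads are 22 mm wide; open, the fingers measure 114 mm over their backs; the gripper's body (76 mm by 85 mm) begins 54 mm behind the grasp point. The pads swing forward as they close: fully open they stand 13 mm farther back than shut.
Start: joints at [1.159, 0.521, -0.036, 1.599, 0.021, 1.021, -0.113], TCP at [0.209, -0.589, 0.405] pointing down, gripper open.
Joint ranges: [-2.91, 2.91], [-0.3, 2.13], [-1.5, 1.42], [0.17, 2.43], [-1.26, 4.41], [0.16, 1.93], [-2.52, 2.52]. Speed limits (rad/s): [1.89, 1.89, 2.39, 2.39, 3.01, 3.01, 3.01].

INTERFACE

Orientations are given as [roll, pitch, yaw] about the fixed x, y, z axes, in that order (R = Rz(yaw) Ry(pitch) Rx(roll)).
In Python, from workcell import bot, vision gives the robot as it stands.
- The arm moves only by the shell command python3 -m creep 'ROWS' [FORCE]. ROWS is JSON, a list that holds one entry, the list of rows, each a list of 7 numbers: the opening, from -1 (shut) to 1 (fully open), then the shift along the tool's x, y, z in cm, then the turn, a rotation vector about the tool's x, y, z in rad. In form: [[[grip, tx, ty, tz, rx, ry, rz], ...]]. A call has 1 to 12 rows; each row shifts and turns the commanded pose from where the row before left it, along the tool's axes as they then stand; what a row does not reach is not made up. A row lasts 1/8 s, in which the tool goes at most 62.5 mm and 10.7 degrees, less where a joint would pass 70% of its speed; a pose out of reach is approached as far as the arm can. A call with a gripper value outside its range is refused whole. The fingers move at their own pace and stop on an object; FORCE is the grip in N (left out, the last holds). Time passes only in rows, so rows that do not move let the fingers close. It gives the time, the measured TCP pose, the force, the opening and the grip force at its end, in the units of the state.
- bot.observe(): the state, without advancing time (a new reading comes with each control period).
- vision.grab_frame(name): name is "scene" or "top" or "wrist"; returns a dict with "image" (480x640x3 uint8, blue, green, red), "depth" (480x640 float32, m along the optical axis (not along the pixel's ray), 0 where there is no reading), "fovy" (degrees; the focal length in pixels is half the picture's height over the tangent of half this angle, whatever the lens; pixels are square), "cx", "cy" (the principal point, pixels), "k1" (the pictures are not rectified: a ray, as slopes to the right and down, at radius r is drawn at 1 + k1 r^2 times it, then the intrinsics apply), "cam_to_world" (4x4, takes a point from camera to world coordinates); the wrist camera has in their place "tool_from_camera" (4x4, takes a point from camera to tool coordinates, whose origin is the TCP and whose axes are the flange's). Camera axes: x right, y down, z forward; pixel columns grow to the right and rows downward; lengths in m; the calibration is good to about 2 mm. A picture is of the moment at which its call begins: read the wrist's pose just before it.
- bot.job_done(): hands the job in; it is judged then, once.
The state is a dict: "clock": time; "qpos": joint angles; "qd": joint speeds; "joint_efforts": joint torques, N m; "position": TCP position; "tool_rot": TCP orientation; "force": force on the tool from outside, world axes, zero at the start; "moment": the same for the moment, N m; "grip_width": finger opening in m; "finger_force": force on a finger pad.
Only numpy, scipy, OpenCV 4.12 (cv2) and the standard library are available. Lean on these libraries where they do the work, as an engineer would, in place of code of your own. Each camera call takes 0.05 s, during which the arm holds its last target. There are 200 camera calls.

## Working session

There is one attempt and no reset: what is moved stays moved. The work goes in short steps, Python scripts to look and compute and a shell command to move; the robot and the scene stay as the last step left them, time stands still between calls to the robot, and variables do not carry over. Pictures are saved under pics/ and viewed, at most 10 in all, crops included, and the job is handed in when it is done.

```bash
mkdir -p pics; ls; cat > h.py <<'E'
import numpy as np, cv2
from workcell import bot, vision
from scipy.spatial.transform import Rotation as R
def grab(n):
    s=bot.observe(); f=vision.grab_frame(n)
    if n=="wrist":
        T=np.eye(4); T[:3,:3]=R.from_euler('xyz',s["tool_rot"]).as_matrix(); T[:3,3]=s["position"]
        f["cam_to_world"]=T@f["tool_from_camera"]
    return f
def rays(f,uv):
    F=240/np.tan(np.radians(f["fovy"])/2); uv=np.atleast_2d(np.array(uv,float))
    K=np.array([[F,0,f["cx"]],[0,F,f["cy"]],[0,0,1]])
    d=np.c_[(uv[:,0]-f["cx"])/F,(uv[:,1]-f["cy"])/F]; p=d.copy()
    for _ in range(20): p=d/(1+f["k1"]*(p**2).sum(1,keepdims=True))
    return np.c_[p,np.ones(len(p))]
def pts(f,uv,z=None):
    r=rays(f,uv); T=f["cam_to_world"]
    if z is None:
        uv=np.atleast_2d(uv).astype(int); D=f["depth"][uv[:,1],uv[:,0]]
        return (r*D[:,None])@T[:3,:3].T+T[:3,3]
    w=r@T[:3,:3].T; z=np.broadcast_to(z,len(w)); return T[:3,3]+w*((z-T[2,3])/w[:,2])[:,None]
def cloud(f):
    v,u=np.mgrid[0:480,0:640]; return pts(f,np.c_[u.ravel(),v.ravel()]).reshape(480,640,3)
E
python3 - <<'E'
from h import *
import pickle
for n in("scene","top","wrist"):
    f=grab(n); pickle.dump(f,open(n+".pkl","wb")); cv2.imwrite(f"pics/{n}0.png",f["image"]); print(n,f["fovy"],f["k1"],f["cam_to_world"].round(3).tolist())
print(bot.observe())
E
```

```text
pics
scene 51.23200708377489 -0.02588716392421485 [[-0.643, -0.555, 0.527, -0.062], [-0.766, 0.479, -0.43, 0.463], [-0.014, -0.68, -0.733, 0.941], [0.0, 0.0, 0.0, 1.0]]
top 51.461498788931635 0.022520313982916998 [[0.014, -0.992, 0.126, 0.396], [-1.0, -0.013, 0.009, -0.024], [-0.008, -0.126, -0.992, 1.369], [0.0, 0.0, 0.0, 1.0]]
wrist 60.13597804717242 -0.010019544333320089 [[0.335, -0.9, -0.279, 0.281], [-0.942, -0.32, -0.098, -0.563], [-0.001, 0.296, -0.955, 0.373], [0.0, 0.0, 0.0, 1.0]]
{'clock': 0.15, 'qpos': array([ 1.15882146,  0.52190471, -0.03632828,  1.59985321,  0.02117656,
        1.02108241, -0.11279098]), 'qd': array([ 0.00066144, -0.00146962,  0.00192999, -0.00112338,  0.00118547,
       -0.00028014,  0.00013334]), 'joint_efforts': array([ 2.09499143e-03, -9.27386355e+01,  1.98079884e+00, -3.70056617e+01,
        1.80817314e-02,  6.18322301e-03, -1.28878582e-05]), 'position': array([ 0.20942988, -0.5887693 ,  0.40424919]), 'tool_rot': array([-3.14072944e+00,  3.63549656e-05,  3.41759640e-01]), 'force': array([ 0.22257904, -0.41701337, -0.54879137]), 'moment': array([-0.02178205, -0.01642981, -0.00248716]), 'finger_force': 0.0, 'grip_width': 0.0855028325865544}
```

View pics/top0.png

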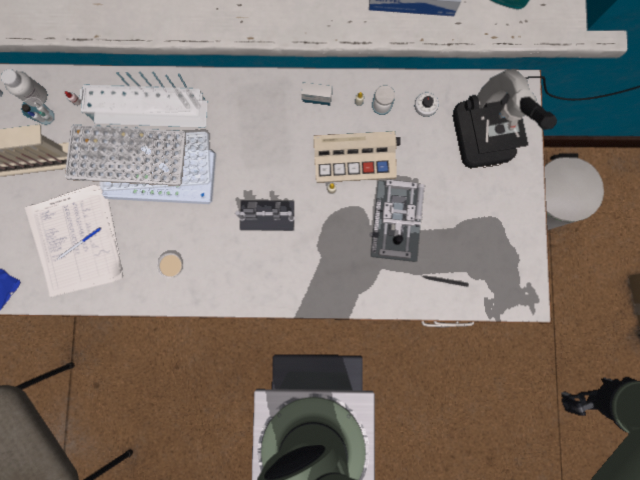

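View pics/scene0.png

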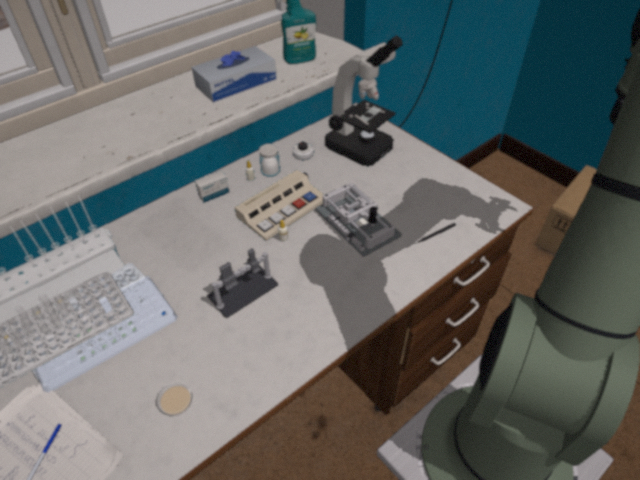

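The top view shows the rack at about (266,213) and the smear maker at about (398,220), with its knob at (398,240). The scene view shows the rack at (238,283) and the smear maker at (358,215). I'll enlarge both next.

```bash
python3 - <<'E'
from h import *
import pickle
t=pickle.load(open("top.pkl","rb"));s=pickle.load(open("scene.pkl","rb"))
a=t["image"][170:270,230:430]; b=s["image"][175:320,195:405]
cv2.imwrite("pics/c1.png",cv2.resize(a,None,fx=4,fy=4,interpolation=cv2.INTER_CUBIC))
cv2.imwrite("pics/c2.png",cv2.resize(b,None,fx=3.8,fy=3.8,interpolation=cv2.INTER_CUBIC))
E
```

```text
(no output)
```

View pics/c1.png

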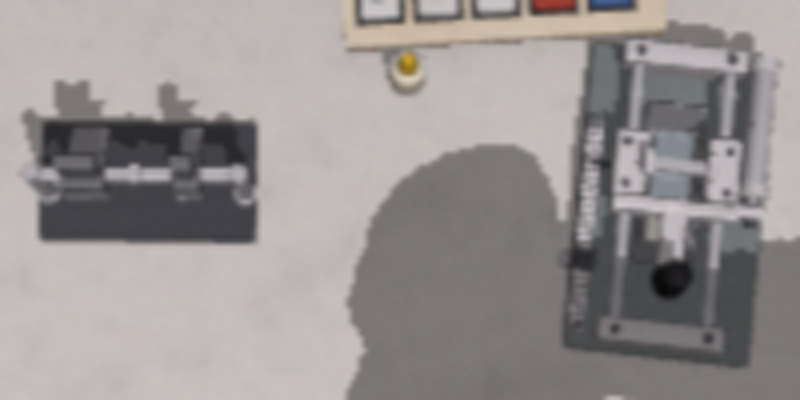

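View pics/c2.png

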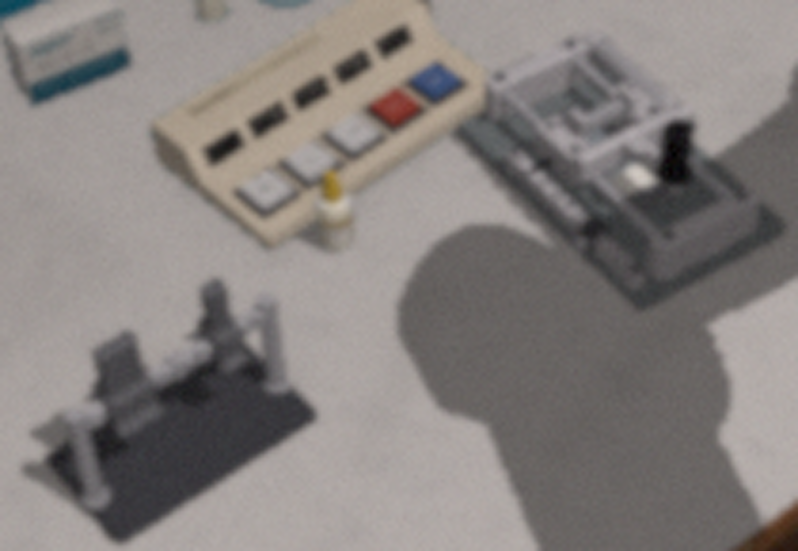

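The crops show the wide spreader on the rack's left (+y) side at c1 (82,172) and the narrow one at c1 (187,175). On the smear maker, the hanger bar runs (648,161)–(708,167), the knob is at (671,278) and the rider at (580,258).

```bash
python3 - <<'E'
from h import *
import pickle
t=pickle.load(open("top.pkl","rb"))
g=lambda u,v:(230+u/4,170+v/4)
n=[("wide tab",82,165,.127),("bar L",45,176,.085),("bar R",245,175,.085),("narrow",187,170,.127),("hbL",648,161,.060),("hbR",708,167,.06),("knob",672,275,.104),("rodfar",637,70,.05),("rodnear",618,320,.05)]
for a,u,v,z in n: print(a,pts(t,g(u,v),z)[0].round(4))
w=pickle.load(open("wrist.pkl","rb"));print(w["tool_from_camera"].round(4).tolist(), w["cx"],w["cy"])
E
```

```text
wide tab [0.6109 0.164  0.127 ]
bar L [0.6106 0.1944 0.085 ]
bar R [0.6129 0.0636 0.085 ]
narrow [0.6086 0.0975 0.127 ]
hbL [ 0.63   -0.2028  0.06  ]
hbR [ 0.6264 -0.2426  0.06  ]
knob [ 0.5484 -0.2118  0.104 ]
rodfar [ 0.6939 -0.197   0.05  ]
rodnear [ 0.5244 -0.1838  0.05  ]
[[-0.0006, -0.9552, -0.2961, 0.0755], [1.0, -0.0005, -0.0003, -0.0001], [0.0001, -0.2961, 0.9552, 0.0308], [0.0, 0.0, 0.0, 1.0]] 323.02184511420745 231.04824921561033
```

```bash
python3 -m creep '[[[1,0,0,0,0,0,-0.163],[1,0,0,0,0,0,-0.163],[1,0,0,0,0,0,-0.163],[1,0,0,0,0,0,-0.163],[1,0,0,0,0,0,-0.163],[1,0,0,0,0,0,-0.163],[1,0,0,0,0,0,-0.163],[1,3,2.6,0,0,0,0],[1,4,3.4,0,0,0,0],[1,4,3.4,0,0,0,0],[1,4,3.4,0,0,0,0],[1,4,3.4,0,0,0,0]]]'
```

```text
clock: 1.65
position: [0.3885, -0.4125, 0.4047]
tool_rot: [-3.142, 0.0, 1.483]
force: [0.3, -0.7, -0.0]
grip_width: 0.0853
finger_force: 0.0
```

```bash
python3 -m creep '[[[1,4,3.5,0,0,0,0],[1,4,3.5,0,0,0,0],[1,4,3.5,0,0,0,0],[1,4,3.5,0,0,0,0],[1,3,2.5,0,0,0,0],[1,1.5,1.5,0,0,0,0],[1,0,0,0,0,0,0],[1,0,0,0,0,0,0]]]'
python3 - <<'E'
from h import *
import pickle
f=grab("wrist"); pickle.dump(f,open("w1.pkl","wb")); cv2.imwrite("pics/w1.png",f["image"]); print(bot.observe()["position"])
E
```

```text
clock: 2.65
position: [0.5841, -0.2268, 0.4045]
tool_rot: [-3.141, 0.001, 1.481]
force: [0.6, -0.6, 0.0]
grip_width: 0.0853
finger_force: 0.0
[ 0.58404326 -0.22688117  0.4046539 ]
```

View pics/w1.png

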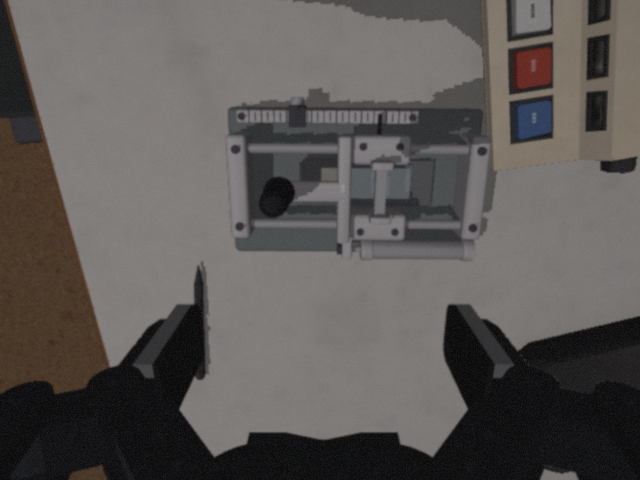

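The wrist view shows the whole smear maker: knob (277,196), hanger bar (381,190), index finger (380,122), start rider (297,112). I'll enlarge it for exact readings.

```bash
python3 - <<'E'
from h import *
import pickle
f=pickle.load(open("w1.pkl","rb"))
cv2.imwrite("pics/w1c.png",cv2.resize(f["image"][90:240,230:430],None,fx=4,fy=4,interpolation=cv2.INTER_CUBIC))
E
```

```text
(no output)
```

View pics/w1c.png

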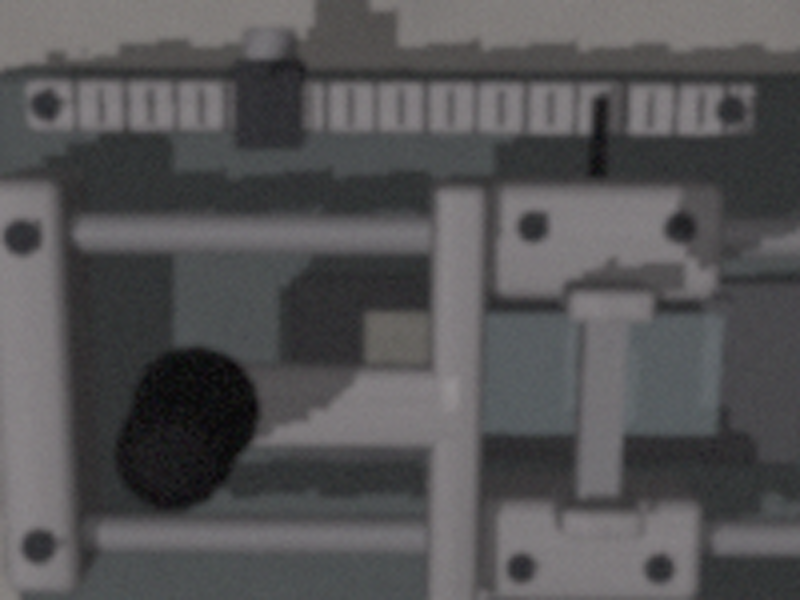

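The crop gives these pixels. The hanger bar's centre is (602,405), with the uprights' inner top edges at v≈320 and 510. The knob's top centre is about (178,446), the finger tip (600,97) and the rider (270,30–145).

```bash
python3 - <<'E'
from h import *
import pickle
f=pickle.load(open("w1.pkl","rb"))
g=lambda u,v:(230+u/4,90+v/4)
n=[("upU",606,320,.068),("upL",602,510,.068),("barU",602,335,.06),("barL",599,490,.06),("knob",178,446,.104),("tip",600,97,.06),("rider",270,45,.06),("s1",22,238,.06),("s2",39,546,.06),("rail1",45,103,.03),("rail2",731,110,.03)]
P={}
for a,u,v,z in n:
    P[a]=pts(f,g(u,v),z)[0]; print(a,P[a].round(4),"depth:",pts(f,[g(u,v)])[0].round(4))
C=cloud(f)
for v in range(30,150,12): print(v,C[int(90+v/4),int(230+270/4)].round(4))
for v in range(90,176,16): print("fin",v,C[int(90+v/4),int(230+599/4)].round(4))
E
```

```text
upU [ 0.6292 -0.2029  0.068 ] depth: [ 0.6291 -0.2028  0.0683]
upL [ 0.6266 -0.2392  0.068 ] depth: [ 0.627  -0.24    0.0651]
barU [ 0.6293 -0.207   0.06  ] depth: [ 0.6293 -0.207   0.06  ]
barL [ 0.6272 -0.2374  0.06  ] depth: [ 0.6271 -0.2372  0.0604]
knob [ 0.5526 -0.2115  0.104 ] depth: [ 0.5526 -0.2115  0.104 ]
tip [ 0.6311 -0.1634  0.06  ] depth: [ 0.635  -0.1646  0.0297]
rider [ 0.5722 -0.149   0.06  ] depth: [ 0.5704 -0.1488  0.0302]
s1 [ 0.5223 -0.1791  0.06  ] depth: [ 0.5202 -0.1799  0.0507]
s2 [ 0.5165 -0.2389  0.06  ] depth: [ 0.5145 -0.2412  0.0514]
rail1 [ 0.5243 -0.1557  0.03  ] depth: [ 0.5248 -0.1557  0.0324]
rail2 [ 0.6609 -0.1694  0.03  ] depth: [ 0.6606 -0.1693  0.0318]
30 [ 0.5703 -0.1455  0.0298]
42 [ 0.5701 -0.1478  0.03  ]
54 [ 0.5698 -0.15    0.029 ]
66 [ 0.5705 -0.1523  0.0447]
78 [ 0.5702 -0.1545  0.0447]
90 [ 0.5693 -0.1568  0.0333]
102 [ 0.5691 -0.1591  0.0339]
114 [ 0.5688 -0.1614  0.0333]
126 [ 0.5686 -0.1637  0.0338]
138 [ 0.5683 -0.166   0.0336]
fin 90 [ 0.6342 -0.1628  0.03  ]
fin 106 [ 0.6331 -0.1655  0.0378]
fin 122 [ 0.6328 -0.1685  0.0389]
fin 138 [ 0.6326 -0.1715  0.0394]
fin 154 [ 0.6326 -0.1746  0.038 ]
fin 170 [ 0.6325 -0.1777  0.0379]
```

```bash
python3 -m creep '[[[1,4,-0.3,0,0,0,0],[1,5.5,-0.4,0,0,0,0],[1,5.5,-0.4,0,0,0,0],[1,5.5,-0.4,0,0,0,0],[1,5.5,-0.5,0,0,0,0],[1,5.5,-0.5,0,0,0,0],[1,4.5,-0.5,0,0,0,0],[1,2.5,0,0,0,0,-0.05],[1,0,0,0,0,0,-0.05],[1,0,0,0,0,0,0],[1,0,0,0,0,0,0]]]'
python3 - <<'E'
from h import *
import pickle
f=grab("wrist"); pickle.dump(f,open("w2.pkl","wb")); cv2.imwrite("pics/w2.png",cv2.resize(f["image"][60:260,200:465],None,fx=3,fy=3,interpolation=cv2.INTER_CUBIC))
E
```

```text
clock: 4.08
position: [0.5891, 0.1594, 0.4047]
tool_rot: [3.142, 0.0, 1.58]
force: [0.3, -0.0, -0.3]
grip_width: 0.0852
finger_force: 0.0
```

View pics/w2.png

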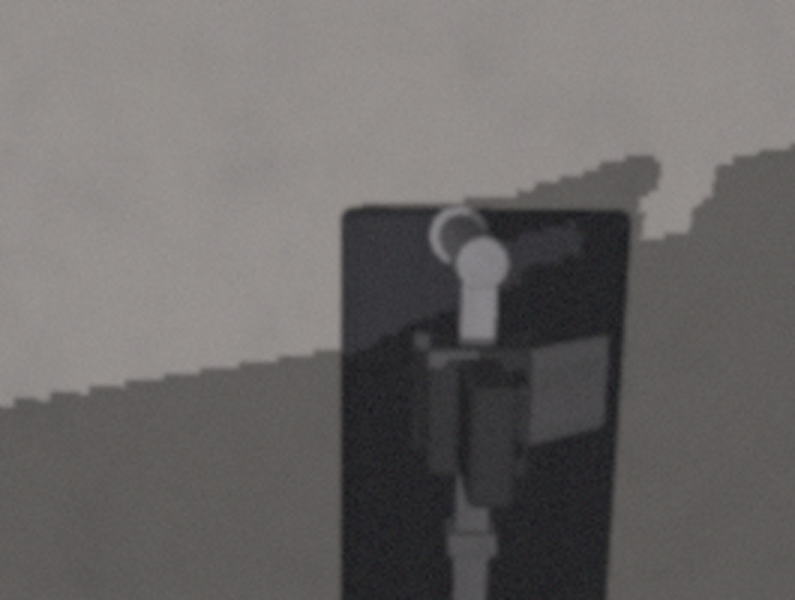

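The crop shows the wide spreader with its tab top at about (495,445), the blade to the right at (568,390), and the separator at (470,540). I'll fit the tab from depth.

```bash
python3 - <<'E'
from h import *
import pickle
f=pickle.load(open("w2.pkl","rb")); C=cloud(f)[60:260,200:465].reshape(-1,3)
for lo,hi in((.1235,.131),(.0885,.097),(.082,.087)):
    m=(C[:,2]>lo)&(C[:,2]<hi)&(C[:,0]>.58)&(C[:,0]<.65)&(C[:,1]>.07); p=C[m]
    r=cv2.minAreaRect((p[:,:2]*1000).astype(np.float32)); print(lo,m.sum(),p.mean(0).round(4),np.median(p,0).round(4),p.min(0).round(4),p.max(0).round(4),r)
g=lambda u,v:(200+u/3,60+v/3)
print(pts(f,[g(478,300)],.085),pts(f,[g(472,515)],.085),pts(f,[g(468,540)],.088))
print(pts(f,[g(470,388),g(528,380),g(514,505),g(470,500)],.127))
E
```

```text
0.1235 655 [0.614  0.1728 0.1268] [0.6139 0.1729 0.1269] [0.6091 0.1596 0.1235] [0.6193 0.1853 0.1288] ((614.2284545898438, 172.4199981689453), (10.08130168914795, 25.766357421875), 1.5383142232894897)
0.0885 1031 [0.6125 0.1809 0.0925] [0.6106 0.1803 0.0927] [0.6021 0.1361 0.0885] [0.6263 0.212  0.0966] ((614.1907348632812, 174.05101013183594), (24.160297393798828, 75.86229705810547), 0.0407530814409256)
0.082 562 [0.6138 0.163  0.085 ] [0.6137 0.1488 0.0851] [0.6022 0.1228 0.082 ] [0.6244 0.2119 0.087 ] ((612.0691528320312, 167.32461547851562), (89.07955169677734, 21.024633407592773), 84.78144836425781)
[[0.61380327 0.19716515 0.085     ]] [[0.61415402 0.14514916 0.085     ]] [[0.613131   0.13972979 0.088     ]]
[[0.60912136 0.18500087 0.127     ]
 [0.62073779 0.1867442  0.127     ]
 [0.61906079 0.16045138 0.127     ]
 [0.60989783 0.16144905 0.127     ]]
```

```bash
python3 -m creep '[[[0,1.28,2.52,0,0,0,0],[0,0,0,4,0,0,0],[0,0,0,4,0,0,0],[0,0,0,3,0,0,0],[0,0,0,1.5,0,0,0],[0,0,0,1.0,0,0,0],[0,0,0,0,0,0,0],[0,0,0,0,0,0,0]]]' 50
python3 - <<'E'
from h import *
f=grab("wrist"); cv2.imwrite("pics/w3.png",f["image"])
E
```

```text
clock: 5.12
position: [0.6142, 0.1739, 0.2707]
tool_rot: [3.14, -0.0, 1.583]
force: [0.8, 0.8, -0.6]
grip_width: 0.0425
finger_force: 0.0
```

View pics/w3.png

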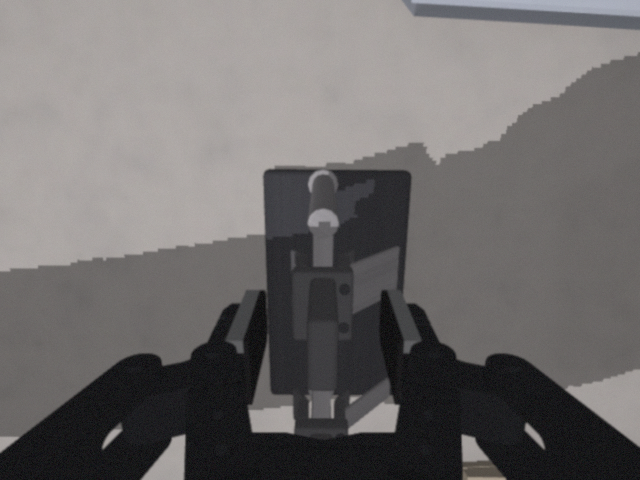

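The tab (322,350) stands centred between the pads (262 and 385). I'll close and lift.

```bash
python3 -m creep '[[[-1,0,0,0,0,0,0],[-1,0,0,0,0,0,0],[-1,0,0,0,0,0,0],[-1,0,0,0,0,0,0],[-1,0,0,0,0,0,0],[-1,0,0,0,0,0,0]]]' 50
python3 -m creep '[[[-1,0,0,-0.5,0,0,0],[-1,0,0,-1,0,0,0],[-1,0,0,-1.5,0,0,0],[-1,0,0,-2,0,0,0],[-1,0,0,-2,0,0,0],[-1,0,0,-1,0,0,0],[-1,0,0,0,0,0,0]]]'
```

```text
clock: 5.92
position: [0.614, 0.1739, 0.2701]
tool_rot: [3.141, -0.0, 1.583]
force: [-1.6, -1.5, 6.6]
grip_width: 0.0092
finger_force: 49.7
clock: 6.8
position: [0.614, 0.1738, 0.3505]
tool_rot: [3.14, -0.0, 1.583]
force: [-0.3, -0.5, -0.8]
grip_width: 0.0095
finger_force: 48.8
```

```bash
python3 -m creep '[[[-1,-3,0.1,0,0,0,0],[-1,-5,0.1,0,0,0,0],[-1,-5.5,0.1,0,0,0,0],[-1,-5.5,0.1,0,0,0,0],[-1,-5.5,0.1,0,0,0,0],[-1,-5.5,0.1,0,0,0,0],[-1,-5,0.1,0,0,0,0],[-1,-3,0.1,0,0,0,0],[-1,-1.36,0.13,0,0,0,0.053],[-1,0,0,0,0,0,0.054],[-1,0,0,0,0,0,0],[-1,0,0,0,0,0,0]]]'
```

```text
clock: 8.3
position: [0.6281, -0.2187, 0.3496]
tool_rot: [-3.141, -0.0, 1.477]
force: [-0.8, -0.2, -0.9]
grip_width: 0.0093
finger_force: 48.7
```

```bash
python3 -m creep '[[[-1,-0.09,0,1.5,0,0,0],[-1,0,0,2.5,0,0,0],[-1,0,0,1.5,0,0,0],[-1,0,0,0.5,0,0,0],[-1,0,0,0,0,0,0],[-1,0,0,0,0,0,0]]]'
python3 - <<'E'
from h import *
import pickle
f=grab("wrist"); pickle.dump(f,open("w4.pkl","wb"));cv2.imwrite("pics/w4.png",cv2.resize(f["image"][180:460,150:500],None,fx=2.1,fy=2.1))
E
```

```text
clock: 9.05
position: [0.628, -0.2206, 0.2904]
tool_rot: [3.141, 0.0, 1.476]
force: [0.6, -0.5, -0.8]
grip_width: 0.0093
finger_force: 48.7
```

View pics/w4.png

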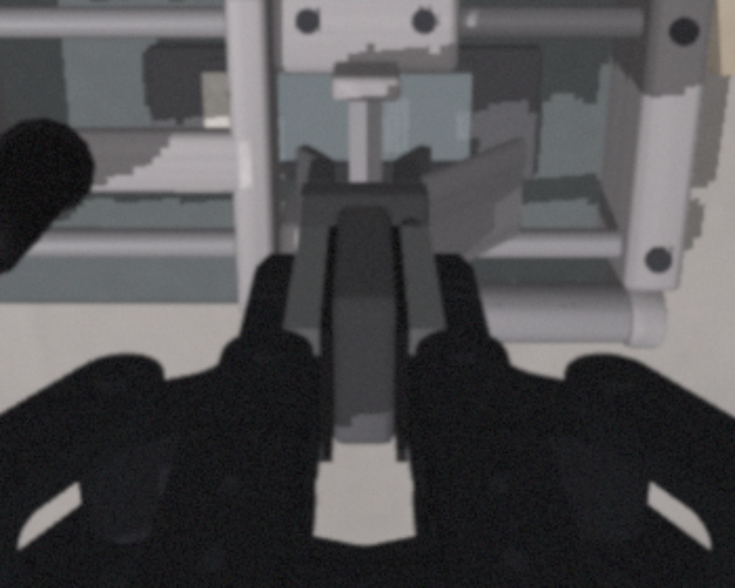

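The block (365,200) lines up with the bar (366,130) in x. I'll check y numerically.

```bash
python3 - <<'E'
from h import *
import pickle
f=pickle.load(open("w4.pkl","rb")); g=lambda u,v:(150+u/2.1,180+v/2.1)
print(pts(f,[g(325,187),g(405,187)],.113), pts(f,[g(345,97),g(388,97)],.068),pts(f,[g(350,150),g(382,150)],.06))
C=cloud(f); p=C[180:330,270:380].reshape(-1,3); q=p[(p[:,2]>.107)&(p[:,2]<.118)]; print(np.percentile(q,[0.5,2,50,98,99.5],axis=0).round(4))
q=p[(p[:,2]>.0655)&(p[:,2]<.071)]; print(np.percentile(q,[2,50,98],axis=0).round(4))
E
```

```text
[[ 0.6225849  -0.20506082  0.113     ]
 [ 0.637036   -0.20644868  0.113     ]] [[ 0.62568342 -0.20166413  0.068     ]
 [ 0.63551023 -0.20260749  0.068     ]] [[ 0.62512702 -0.21753305  0.06      ]
 [ 0.63289128 -0.2182786   0.06      ]]
[[ 0.6175 -0.214   0.1071]
 [ 0.6179 -0.2133  0.1074]
 [ 0.6295 -0.2088  0.1129]
 [ 0.6407 -0.2063  0.117 ]
 [ 0.641  -0.2061  0.1179]]
[[ 0.623  -0.2029  0.0659]
 [ 0.6306 -0.1998  0.0678]
 [ 0.6381 -0.197   0.0692]]
```

```bash
python3 -m creep '[[[-1,0.04,0.05,1,0,0,0],[-1,0,0,1,0,0,0],[-1,0,0,0.8,0,0,0],[-1,0,0,0.6,0,0,0],[-1,0,0,0.5,0,0,0],[-1,0,0,0.3,0,0,0],[-1,0,0,0,0,0,0]]]'
```

```text
clock: 9.98
position: [0.6283, -0.2202, 0.2476]
tool_rot: [-3.141, -0.0, 1.476]
force: [0.4, 0.1, -0.9]
grip_width: 0.0094
finger_force: 48.7
```

```bash
python3 -m creep '[[[-1,0,0,0.15,0,0,0],[-1,0,0,0.1,0,0,0],[-1,0,0,0,0,0,0],[-1,0,0,0,0,0,0]]]'
```

```text
clock: 10.48
position: [0.6284, -0.2202, 0.2452]
tool_rot: [3.142, -0.0, 1.476]
force: [-0.1, 0.6, -0.5]
grip_width: 0.009
finger_force: 48.9
```

```bash
python3 -m creep '[[[-1,0,0,0.1,0,0,0],[-1,0,0,0,0,0,0],[-1,0,0,0,0,0,0]]]'
```

```text
clock: 10.85
position: [0.6284, -0.2202, 0.2451]
tool_rot: [3.141, 0.0, 1.476]
force: [-3.7, 1.0, 12.1]
grip_width: 0.0088
finger_force: 50.8
```

Seated, with a 12 N reaction. I'll release to about 30 mm and rise.

```bash
python3 -m creep '[[[-0.35,0,0,-0.05,0,0,0],[-0.35,0,0,0,0,0,0],[-0.35,0,0,0,0,0,0],[-0.35,0,0,-1,0,0,0],[-0.35,0,0,-2,0,0,0],[-0.35,0,0,-3,0,0,0],[-0.35,0,0,-2,0,0,0],[-0.35,0,0,-1,0,0,0],[-0.35,0,0,0,0,0,0],[-0.35,0,0,0,0,0,0]]]'
python3 - <<'E'
from h import *
import pickle
f=grab("wrist"); pickle.dump(f,open("w5.pkl","wb"));C=cloud(f); p=C[100:330,250:400].reshape(-1,3)
for a,b in((.098,.106),(.064,.0725),(.057,.062)):
    q=p[(p[:,2]>a)&(p[:,2]<b)]; print(len(q),np.percentile(q,[1,50,99],axis=0).round(4).tolist())
# knob top
q=C.reshape(-1,3); q=q[(q[:,2]>.1)&(q[:,2]<.107)&(q[:,0]<.58)&(q[:,0]>.53)&(abs(q[:,1]+.21)<.03)]
print(len(q),q.min(0),q.max(0),cv2.minEnclosingCircle((q[:,:2]*1000).astype(np.float32)) if len(q) else 0)
E
```

```text
clock: 12.1
position: [0.6281, -0.2202, 0.3338]
tool_rot: [-3.14, -0.0, 1.476]
force: [1.1, 0.2, 0.4]
grip_width: 0.0276
finger_force: 0.0
897 [[0.6233, -0.234, 0.099], [0.6286, -0.2207, 0.1019], [0.6339, -0.2089, 0.1031]]
1520 [[0.6161, -0.2426, 0.0647], [0.6298, -0.2153, 0.068], [0.6405, -0.1973, 0.0707]]
2585 [[0.5833, -0.2548, 0.0577], [0.6006, -0.2142, 0.0609], [0.6341, -0.1775, 0.062]]
1016 [ 0.54154942 -0.22249043  0.10001595] [ 0.56084969 -0.20347665  0.10592246] ((551.3436889648438, -213.21383666992188), 9.903443336486816)
```

The tab top is at z = 0.102, so the spreader is fully down, and the knob is at (0.551,-0.2135). I'll go to the knob next.

```bash
python3 -m creep '[[[0,0,-3,0,0,0,0],[0,-0.05,-4.73,0,0,0,0],[0,0,0,2,0,0,0],[0,0,0,3,0,0,0],[0,0,0,2.5,0,0,0],[0,0,0,1.4,0,0,0],[0,0,0,0.5,0,0,0],[0,0,0,0,0,0,0]]]'
```

```text
clock: 13.15
position: [0.5515, -0.2134, 0.2409]
tool_rot: [3.142, -0.0, 1.476]
force: [0.2, 0.4, -0.2]
grip_width: 0.0425
finger_force: 0.0
```

```bash
python3 -m creep '[[[-1,0,0,0,0,0,0],[-1,0,0,0,0,0,0],[-1,0,0,0,0,0,0],[-1,0,0,0,0,0,0],[-1,0,0,0,0,0,0]]]' 60
```

```text
clock: 13.78
position: [0.5511, -0.2134, 0.2416]
tool_rot: [-3.141, 0.0, 1.476]
force: [-6.1, 1.7, 10.2]
grip_width: 0.0187
finger_force: 58.3
```

```bash
python3 -m creep '[[[-1,0,-0.2,0,0,0,0],[-1,0,-0.5,0,0,0,0],[-1,0,-0.7,0,0,0,0],[-1,0,-0.8,0,0,0,0],[-1,0,-0.8,0,0,0,0],[-1,0,-0.8,0,0,0,0],[-1,0,-0.8,0,0,0,0],[-1,0,-0.6,0,0,0,0],[-1,0,-0.4,0,0,0,0],[-1,0,-0.2,0,0,0,0],[-1,0,0,0,0,0,0],[-1,0,0,0,0,0,0]]]'
python3 - <<'E'
from h import *
import pickle
f=grab("wrist"); pickle.dump(f,open("w6.pkl","wb")); cv2.imwrite("pics/w6.png",f["image"])
E
```

```text
clock: 15.28
position: [0.4943, -0.2079, 0.2416]
tool_rot: [3.139, 0.0, 1.476]
force: [5.8, -0.3, 6.2]
grip_width: 0.0183
finger_force: 59.1
```

View pics/w6.png

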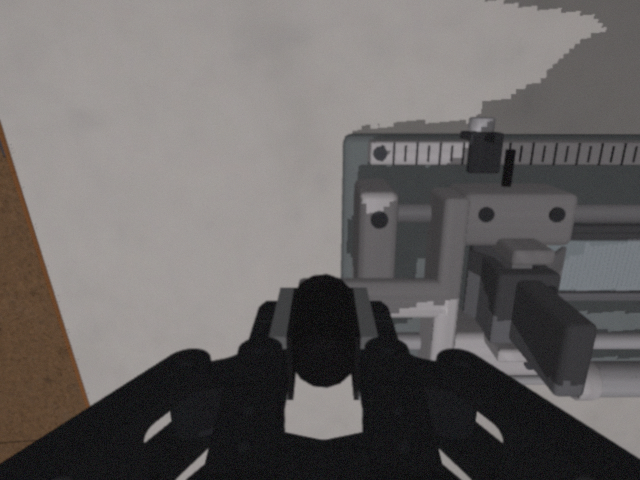

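The carriage has come back. The finger is at (509,165), just right of the rider at (485,150), whose pointer is at about (482,130). I'll measure the gap from depth.

```bash
cat > gap.py <<'E'
from h import *
import sys,pickle
def meas(f,pr=True):
    th=-.095; X=np.array([np.cos(th),np.sin(th)]);Y=np.array([-X[1],X[0]])
    C=cloud(f); c=np.c_[C[...,:2].reshape(-1,2)@X,C[...,:2].reshape(-1,2)@Y,C[...,2].ravel()].reshape(480,640,3)
    G=f["image"].mean(2); return c,G
if __name__=="__main__":
    f=pickle.load(open(sys.argv[1],"rb")); c,G=meas(f); u0,u1,v0,v1=map(int,sys.argv[2:6])
    np.set_printoptions(linewidth=220)
    print("z mm, cols",u0); 
    for v in range(v0,v1,2): print(v,(c[v,u0:u1,2]*1000).round().astype(int))
    print("gray")
    for v in range(v0,v1,2): print(v,G[v,u0:u1].astype(int))
E
python3 gap.py w6.pkl 464 520 112 190
```

```text
z mm, cols 464
112 [-1  0  0 -1  0 -1  0  0  0  1 -2 -1 -1  1  0  1 -1  1  0 -1  1  0  0  0 -1  0  0  0 -1 -1 -1  0 -1 -1  1  1  0  0  0  0  0 -1  0  0  0  0  1  0  0  1  0 -1 -1  0  0 -1]
114 [-1  0  0  1  0  1  0 -1  0  0  0 -1  0  1  1 -1 -1  0  0  0  1  0 -1  0  0  0  0  0 -1  1  2  0 -2  0  0  1  0  0 -1  1 -1  0  0  0  1  0 -1  0  1 -1  0  0  0  0 -1  0]
116 [ -1   1   0   0   1   0   0   0   0   1   0   0   0 211  -2  -2  -2   0   0   0   0   1   0   0   0  -1   2   0  -1   1  -1   0   1   1   1   0   0   0   0   1   0  -1  -2   0  -1   0   1   0   0   0   0   1   0   0
   0  -1]
118 [ 1  0  0  0  0 23 26 25 26 26 27 27 28 28 29 28 30 29 28 30 30 28 30 29 30 28 29 29 30 27 27  0  1  0  0  0  0  1 -1  0  1  0 -2 -1  0  0  1  0  1  0  0  0  1  1  1  0]
120 [ 0 -1  1  0  0 25 24 27 27 29 27 29 29 30 29 30 28 31 29 29 30 31 30 30 29 28 30 30 30 29 27 28  1  1  0  0 -1  1  0 -1 -1  0  1  2  0  0 -1  1  0  0 -1  0  1  0 -1  0]
122 [ -1   1   1   0   0  24  24  28  27  28  27  29  27  30  29  30  30  30  29  30  30 211  29  31  30  30  28  29  29  28  27   0   0   0  -1   1   0   0  
[... 13159 characters left out ...]
 62]
182 [63 59 64 62 63 65 62 65 62 62 64 64 66 63 59 63 65 63 65 63 63 64 65 61 64 65 62 65 64 66 62 64 66 64 62 61 61 44 28 10 16 21 16 26 19 20 23 43 59 57 65 64 62 63 62 60]
184 [70 69 66 67 68 67 69 65 71 69 67 69 67 68 68 69 68 71 66 70 64 65 65 69 67 68 72 70 68 68 70 68 70 70 71 68 64 43 25 24 13 19 21 16 21 23 34 54 65 67 70 73 67 68 69 69]
186 [69 70 68 67 71 74 72 72 66 68 70 68 73 71 68 71 70 68 69 71 70 69 71 68 63 69 71 68 69 70 70 69 69 66 68 72 67 57 53 47 47 45 45 45 39 43 49 63 67 71 68 70 70 71 71 68]
188 [72 69 70 70 70 70 68 72 69 69 69 71 69 68 69 68 71 68 71 73 69 69 69 70 70 69 68 72 69 68 67 69 69 70 71 71 70 68 72 69 68 67 69 70 71 68 68 67 72 68 72 72 69 70 69 69]
```

```bash
cat > gap2.py <<'E'
from gap import *
f=grab("wrist") if sys.argv[1]=="new" else pickle.load(open(sys.argv[1],"rb"))
c,G=meas(f); p=c.reshape(-1,3)
fx=p
def sel(zl,zh,yl,yh,xl=.565,xh=.605): 
    m=(p[:,2]>zl)&(p[:,2]<zh)&(p[:,1]>yl)&(p[:,1]<yh)&(p[:,0]>xl)&(p[:,0]<xh); return p[m]
a=sel(.0428,.0465,-.112,-.09); print("pointer",len(a),np.percentile(a,[2,50,98],axis=0).round(4).tolist())
b=sel(.0367,.041,-.119,-.108); print("finger",len(b),np.percentile(b,[2,50,98],axis=0).round(4).tolist())
print("gap mid-mid mm",(np.percentile(b[:,0],[2,98]).mean()-np.percentile(a[:,0],[2,98]).mean())*1000)
E
python3 gap2.py w6.pkl
python3 - <<'E'
from gap import *
# yaw check: rail screws/edge of base in w6 via finger axis
f=pickle.load(open("w6.pkl","rb")); print((pts(f,[(509.5,152),(505,182)],.038)).round(5), (pts(f,[(497,138)],.0445)).round(5))
E
```

```text
pointer 61 [[0.5796, -0.0998, 0.0428], [0.5809, -0.0982, 0.0439], [0.5824, -0.0966, 0.0454]]
finger 369 [[0.5696, -0.1188, 0.0369], [0.5896, -0.1174, 0.0382], [0.6032, -0.1083, 0.0409]]
gap mid-mid mm 5.393336389054371
[[ 0.57683 -0.15939  0.038  ]
 [ 0.57538 -0.17183  0.038  ]] [[ 0.56888 -0.15242  0.0445 ]]
```

```bash
python3 -m creep '[[[-1,0,-0.3,0,0,0,0],[-1,0,-0.3,0,0,0,0],[-1,0,-0.2,0,0,0,0],[-1,0,0,0,0,0,0],[-1,0,0,0,0,0,0],[-1,0,0,0,0,0,0]]]'
sed -i 's/-.119,-.108)/-.1165,-.1045,.572,.60)/; s/mid-mid mm".*/mid-mid mm",(np.percentile(b[:,0],[2,98]).mean()-np.percentile(a[:,0],[2,98]).mean())*1000,"med",(np.median(b[:,0])-np.median(a[:,0]))*1000)/' gap2.py
python3 gap2.py w6.pkl; python3 gap2.py new; python3 gap2.py new
```

```text
clock: 16.08
position: [0.4864, -0.2071, 0.2416]
tool_rot: [3.139, 0.0, 1.476]
force: [5.6, -1.0, 6.2]
grip_width: 0.0182
finger_force: 59.1
pointer 61 [[0.5796, -0.0998, 0.0428], [0.5809, -0.0982, 0.0439], [0.5824, -0.0966, 0.0454]]
finger 239 [[0.5882, -0.1162, 0.0368], [0.5899, -0.1103, 0.038], [0.5919, -0.1047, 0.0395]]
gap mid-mid mm 9.020632638478187 med 9.05253308693499
pointer 66 [[0.5794, -0.0998, 0.0429], [0.581, -0.0983, 0.0438], [0.5824, -0.0967, 0.0448]]
finger 227 [[0.5805, -0.1163, 0.0368], [0.582, -0.1106, 0.0379], [0.584, -0.1049, 0.0392]]
gap mid-mid mm 1.3589828130722292 med 1.0587611462792301
pointer 64 [[0.5797, -0.0998, 0.0429], [0.5811, -0.0982, 0.0439], [0.5827, -0.0967, 0.045]]
finger 232 [[0.5803, -0.1161, 0.0368], [0.582, -0.1102, 0.0379], [0.5838, -0.1048, 0.0395]]
gap mid-mid mm 0.8449665274291585 med 0.9024277457924113
```

```bash
python3 -m creep '[[[-1,0,-0.1,0,0,0,0],[-1,0,0,0,0,0,0],[-1,0,0,0,0,0,0],[-1,0,0,0,0,0,0]]]'
cat >> gap2.py <<'E'
k=np.polyfit(b[:,1],b[:,0],1); print("finger yaw err",k[0])
# rail front edge / rod fit for yaw: rail top points z 29-32mm
C=p[(p[:,2]>.0285)&(p[:,2]<.0315)&(p[:,1]>-.125)&(p[:,1]<-.095)]
xs=np.arange(.54,.66,.004); E=[(x+.002,np.percentile(C[(C[:,0]>x)&(C[:,0]<x+.004),1],3)) for x in xs if ((C[:,0]>x)&(C[:,0]<x+.004)).sum()>20 and not .568<x<.592]
E=np.array(E); print("rail slope",np.polyfit(E[:,0],E[:,1],1)[0],len(E),E[:,1].round(4))
E
python3 gap2.py new; python3 gap2.py new
```

```text
clock: 16.68
position: [0.4854, -0.207, 0.2415]
tool_rot: [3.139, 0.0, 1.476]
force: [6.0, -0.2, 5.7]
grip_width: 0.018
finger_force: 59.2
pointer 65 [[0.5794, -0.0998, 0.0429], [0.5807, -0.0982, 0.0439], [0.5828, -0.0967, 0.0454]]
finger 238 [[0.5794, -0.1162, 0.0368], [0.581, -0.1103, 0.0379], [0.5827, -0.1049, 0.0391]]
gap mid-mid mm -0.031830985928071875 med 0.3005739610463243
finger yaw err 0.0005670666574945352
rail slope 0.0004588272178789522 20 [-0.1101 -0.1101 -0.1101 -0.11   -0.1102 -0.1101 -0.1101 -0.1101 -0.1101
 -0.11   -0.11   -0.11   -0.1099 -0.1099 -0.11   -0.1099 -0.11   -0.11
 -0.1098 -0.1105]
pointer 68 [[0.5795, -0.0998, 0.0429], [0.5809, -0.0982, 0.0439], [0.5826, -0.0966, 0.045]]
finger 241 [[0.5794, -0.1163, 0.0368], [0.5811, -0.1106, 0.038], [0.5831, -0.1048, 0.0392]]
gap mid-mid mm 0.21222128029196874 med 0.22279301907812687
finger yaw err -0.005800989236413519
rail slope 0.0008383682972213628 20 [-0.1101 -0.11   -0.1099 -0.11   -0.1101 -0.1101 -0.11   -0.1101 -0.1101
 -0.11   -0.1099 -0.11   -0.11   -0.1099 -0.1098 -0.1099 -0.1099 -0.1099
 -0.1099 -0.1102]
```

```bash
python3 -m creep '[[[-1,0,-0.02,0,0,0,0],[-1,0,0,0,0,0,0],[-1,0,0,0,0,0,0],[-1,0,0,0,0,0,0],[-1,0,0,0,0,0,0],[-1,0,0,0,0,0,0]]]'
for i in 1 2 3; do python3 gap2.py new | grep gap; done
python3 - <<'E'
from gap import *
f=grab("wrist"); c,G=meas(f); p=c.reshape(-1,3)
q=p[(p[:,2]>.095)&(p[:,2]<.107)&(p[:,0]>.56)&(p[:,0]<.61)]; print("tab",len(q),np.percentile(q,[2,50,98],axis=0).round(4).tolist())
t=grab("top"); t0=pickle.load(open("top.pkl","rb"))
d=cv2.absdiff(t["image"],t0["image"]).max(2)
print("narrow diff",d[200:232,270:300].max(), "rider",d[228:240,368:380].max())
E
```

```text
clock: 17.52
position: [0.4853, -0.2071, 0.2415]
tool_rot: [3.138, 0.0, 1.476]
force: [6.7, 0.1, 5.6]
grip_width: 0.0186
finger_force: 59.1
gap mid-mid mm -0.1978747579751694 med -0.11475682188000214
gap mid-mid mm -0.07289383468433996 med -0.07720177242709347
gap mid-mid mm 0.03532811857143159 med -0.030501812582572896
tab 3256 [[0.5756, -0.1725, 0.0954], [0.5787, -0.1586, 0.1014], [0.5849, -0.1478, 0.1029]]
narrow diff 13 rider 83
```

```bash
python3 -c "
from workcell import bot
print(bot.job_done())"
```

```text
the job is handed in; nothing more can be done
None
```

The wide spreader hangs fully down on the carriage bar, and the gripper is still holding the carriage by its knob with the index finger about 0.1 mm from the start mark; I handed the job in just after 17.5 s of the 51 s.

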